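Make up the condiment carousel and prime its pump

ROBOT

A 6-joint arm with a two-finger parallel gripper is mounted at the origin on a cart in front of the work surface, level with it; the furniture and walls round the work are solid. World frame = base frame: x ahead of the robot, y to its left, z up, the work surface at z = 0. Lengths are in mm, angles in rad, forces in N, time in s.
With the tool pointing down it reaches from about 350 to 875 mm from the base axis. Payload 4.2 kg.
Tool frame: the origin (TCP) lies midway between the tips of the shut fingers; the grasp point (between the pads) lies 19 mm behind it; z points along the fingers, y is the line along which they close (so a half turn about z gives the same grasp; the last joint's range is limited). The gripper opens to 85 mm and grips with 20 to 120 N. Pads are 22 mm wide; open, the fingers measure 114 mm over their backs; the gripper's body (76 mm by 85 mm) begins 54 mm behind the grasp point. The pads swing forward as they close: fully open they stand 13 mm farther back than shut.
Start: joints at [1.528, 0.385, 0.008, 0, -1.194, -0.259], TCP at [185.742, 596.74, 231.312] pointing down, gripper open.
Joint ranges: [-3.14, 3.14], [-1.21, 2.06], [-1.07, 1.41], [-3.16, 2.05], [-2.99, -0.16], [-3.1, 3.1]. Speed limits (rad/s): [2.79, 2.79, 3.14, 3.14, 3.14, 3.14].

INTERFACE

Orientations are given as a unit quaternion [x, y, z, w].
In Python, from bench import arm gives the robot as it stands. The module is installed in compiled form; this text tells all that it offers.
- The arm moves only by the shell command python3 -m handwheel 'ROWS' [OPENING]. ROWS is JSON, a list of rows, each an object of numbers: "x", "y", "z": the shift along the world's x, y, z each as a share of 20 cm, from -1 to 1; "ax", "ay", "az": the turn, a rotation vector about the world's x, y, z each as a share of 90 degrees, from -1 to 1. In form: [{"x": .., "y": .., "z": .., "ax": .., "ay": .., "az": ..}, ...]. A call has exactly 8 rows; each row shifts and turns the commanded pose from where the row before left it; what a row does not reach is not made up. A row lasts 1/10 s, in which the tool goes at most 50 mm and 8.59 degrees, less where a joint would pass 70% of its speed; a pose out of reach is approached as far as the arm can. A call with a number of a shift or a turn outside -1 to 1 is refused whole. A call with a gripper value outside its range is refused whole. OPENING is the opening, from -1 (shut) to 1 (fully open), set as the call begins (- or left out, the last holds). The fingers move at their own pace and stop on an object; the grip force is fixed at half the most. Time passes only in rows, so rows that do not move let the fingers close, or fill a call up. It gives the time, the measured TCP pose, the force, the opening and the grip force at its end, in the units of the state.
- arm.read_state(): the state, without advancing time (a new reading comes with each control period).
- arm.get_image(name): name is "scene" or "side" or "wrist"; returns the picture (420x560x3 uint8, red, green, blue); there is no depth.
- arm.camera_params(name): a dict with "K" (3x3 intrinsics, pixels), "position" and "orientation" of the camera in the world. Camera axes: x right, y down, z forward; pixel columns grow to the right and rows downward; lengths in mm; the calibration is good to about 2 mm. A picture is of the moment at which its call begins: read the wrist's pose just before it. camera_params takes no time and is no camera call; for the wrist camera it gives the pose at the moment of the call.
- arm.job_done(): hands the job in; it is judged then, once.
The state is a dict: "clock": time; "joints": joint angles; "joint_vel": joint speeds; "joint_efforts": joint torques, N m; "position": TCP position; "ee_rot": TCP orientation; "contact_force": force on the tool from outside, world axes, zero at the start; "wrist_torque": the same for the moment, N m; "gripper_width": finger opening in mm; "grasp_force": force on a finger pad.
Only numpy, scipy, OpenCV 4.12 (cv2) and the standard library are available. Lean on these libraries where they do the work, as an engineer would, in place of code of your own. Each camera call takes 0.05 s, during which the arm holds its last target. There are 200 camera calls.

TASK

Make up the condiment carousel for service: stand every spice jar and steel condiment pot that is out on the strip of worktop between the hob and the robot upright on its tray, anywhere inside the low lip, and put the stopper fully home in the neck of the white cruet. Then turn the tray, by its rim posts, until the spout of the pump bottle points straight out over the front edge of the worktop on the robot's side, square to that edge, and prime the pump with two full strokes: head pressed down to its stop, let right up, and pressed down again to the stop, then let up. Leave the avocado dish and the oval bowl where they are.

Things in the scene. Friction and masses are not known exactly. Their poses are not given: they have to be found in the camera images.
- carousel: fixed foot (150 mm wide) of the carousel; origin on the turning axis at worktop height, x and y axes those of the world. On it turns a round wooden tray, 280 mm across, carrying the cruet at its centre, the pump bottle and two rim posts. Tray floor 32 mm above the worktop, its lip 8 mm higher and 5 mm thick (free floor radius 132 mm), its underside 22 mm above the worktop
- carousel_tray (a joint): angle of the tray, rad, counter-clockwise from above positive; at 0 the spout points straight along -x. Starts at 0.8 to 2.2, no stops, light friction (0.12 N m), stays where left. Bearings from the axis at angle 0, counter-clockwise from +x: pump bottle 180, post_a 135, post_b -135 degrees; from -118 to 118 degrees the floor outside the cruet is empty
- cruet_mouth (a point): centre of the mouth of the white cruet, which is fixed at the centre of the tray (widest 76 mm at 45 mm above tray floor, neck 40 mm outside diameter). Its straight round bore is 30 mm wide and 30 mm deep, mouth level 150 mm above the worktop; z up
- pump_top (a point): centre of the flat top of the pump head (32 mm diameter, at 90 mm from the turning axis, 197 mm above the worktop when up). The bottle below it is 52 mm across and fixed to the tray
- pump_head (a joint): travel of the spring pump head downwards, m: 0 up, 0.022 at its stop; takes 3 N to start and 9 N to hold at the stop; springs up when let go
- spout_tip (a point): tip of the spout (10 mm thick) of the pump head, 55 mm out from the head's axis and 145 mm from the turning axis of the carousel
- post_a (a point): centre of the top of an upright steel post on the tray's rim, 13 mm diameter, 84 mm tall (top 116 mm above the worktop), 126 mm from the turning axis
- post_b (a point): the same for the other post
- stopper: cork stopper, wooden head, 0.05 kg, 64 mm tall: tapered plug 28 mm long, diameter 18 mm at its tip, 25 at its top; flange 38 mm diameter, 6 thick; grip 26 mm diameter, 30 long. Origin at the centre of the plug's tip, z up to the grip. Fully home: flange on the cruet's rim, origin 28 mm under the mouth. Starts upright in a wooden rest, flange on its top
- stopper_rest: loose wooden block, 0.3 kg, 66 x 66 x 34 mm, with a through hole 32 mm wide; origin at the centre of its underside
- spice_a: plain round clear spice jar with a red screw cap, 45 mm diameter, 106 mm tall, about 0.11 kg; origin at the centre of its underside, z up its axis. Starts on the worktop in front of the hob; may be absent
- spice_c: plain round clear spice jar with a white screw cap, 43 mm diameter, 100 mm tall, about 0.11 kg; origin at the centre of its underside, z up its axis. Starts on the worktop in front of the hob; may be absent
- spice_b: plain round clear spice jar with a red screw cap, 45 mm diameter, 106 mm tall, about 0.11 kg; origin at the centre of its underside, z up its axis. Starts on the worktop in front of the hob; may be absent
- pot_a: squat round steel condiment pot with a fixed lid, 62 mm diameter, lid top 51 mm high in the middle, on it a round wooden knob of 22 mm diameter up to 68 mm height; about 0.1 kg; origin at the centre of its underside, z up. Starts on the worktop in front of the hob; may be absent
- pot_b: squat round steel condiment pot with a fixed lid, 62 mm diameter, lid top 51 mm high in the middle, on it a round wooden knob of 22 mm diameter up to 68 mm height; about 0.1 kg; origin at the centre of its underside, z up. Starts on the worktop in front of the hob; may be absent
- avocado_dish: glazed dish like half an avocado, 76 x 102 x 55 mm, bystander; origin at the centre of its underside
- oval_bowl: small oval bowl, 82 x 102 x 38 mm, bystander; origin at the centre of its underside

How it is judged (in metres and radians):
On the way, in this order (a step that is already met when the one before it is completed fails the run):
1. every jar and pot present stands upright on the tray and the stopper is fully home in the cruet (horizontal distance between each of spice_a, spice_c, spice_b, pot_a, pot_b and carousel below 0.118 m and height (world z) of spice_a between 0.026 and 0.04 m and angle between each of spice_a, spice_c, spice_b, pot_a, pot_b, stopper's own z axis and vertical below 0.12 rad and height (world z) of spice_c between 0.026 and 0.04 m and height (world z) of spice_b between 0.026 and 0.04 m and height (world z) of pot_a between 0.026 and 0.04 m and height (world z) of pot_b between 0.026 and 0.04 m and horizontal distance between stopper and cruet_mouth below 0.006 m and z of stopper in the frame of cruet_mouth below -0.025 m), for 0.2 s.
2. the tray is turned so that the pump's spout points straight to the front (x of spout_tip in the frame of carousel below -0.1 m and y of spout_tip in the frame of carousel between -0.03 and 0.03 m and velocity of joint carousel_tray between -0.1 and 0.1 rad/s), for 0.2 s.
3. the pump head is pressed to its stop, spout to the front (value of joint pump_head above 0.0195 m and x of spout_tip in the frame of carousel below -0.1 m and y of spout_tip in the frame of carousel between -0.03 and 0.03 m), for 0.05 s.
4. the pump head is let right up (value of joint pump_head below 0.004 m), for 0.05 s.
5. the pump head is pressed to its stop a second time, spout to the front (all of step 3), for 0.05 s.
At the end, for the whole second after the job is handed in: every jar and pot present upright (7 degrees) on the tray floor within 118 mm of the turning axis; stopper upright in the neck, flange within 3 mm of the rim; spout tip within 30 mm sideways of straight front; pump head up within 4 mm; all released and at rest (all of step 1 and x of spout_tip in the frame of carousel below -0.1 m and y of spout_tip in the frame of carousel between -0.03 and 0.03 m and value of joint pump_head below 0.004 m and linear speed of each of spice_a, spice_c, spice_b, pot_a, pot_b, stopper below 0.02 m/s and contact force between each of spice_a, spice_c, spice_b, pot_a, pot_b, stopper and the fingers below 0.1 N); the robot touches nothing.
It fails at once if the avocado dish or the oval bowl is pushed more than 40 mm away or tipped over (distance of any of avocado_dish, oval_bowl from where it was at the start of the episode above 0.04 m or angle between any of avocado_dish, oval_bowl's own z axis and vertical above 0.5 rad).
Of spice_a, spice_c, spice_b, pot_a, pot_b only 3 to 4 are there at a start; the rules pass over those that are not, and their reading is None.
At some moment in a run one of pot_a, pot_b, stopper_rest may be knocked a few centimetres aside while the robot is not near it.
It also fails if it takes over 210 s, if anything falls off the work surface, if the arm or the gripper's body presses on something with over 40 N, if the wrist force passes 120 N, or if a joint passes its speed limit or range.

## Working session

There is one attempt and no reset: what is moved stays moved. The work goes in short steps, Python scripts to look and compute and a shell command to move; the robot and the scene stay as the last step left them, time stands still between calls to the robot, and variables do not carry over. Pictures are saved under pics/ and viewed, at most 14 in all, crops included, and the job is handed in when it is done.

```bash
mkdir -p pics
cat > h.py <<'E'
import numpy as np,cv2
from scipy.spatial.transform import Rotation as R
from bench import arm
def snap(n,f):
    p=arm.camera_params(n); im=arm.get_image(n); cv2.imwrite('pics/'+f+'.png',im[:,:,::-1]); np.save('pics/'+f+'.npy',{'p':p,'im':im},allow_pickle=True); return im,p
def load(f):
    d=np.load('pics/'+f+'.npy',allow_pickle=True).item(); return d['im'],d['p']
def ray(p,u,v):
    d=np.linalg.inv(np.array(p['K']))@[u,v,1]; return np.array(p['position']),R.from_quat(p['orientation']).apply(d)
def plane(p,u,v,z):
    o,d=ray(p,u,v); return o+d*(z-o[2])/d[2]
def proj(p,X):
    c=R.from_quat(p['orientation']).inv().apply(np.array(X,float)-p['position']); q=np.array(p['K'])@c; return q[:2]/q[2]
def st():
    s=arm.read_state(); print(round(s['clock'],2),np.round(s['position'],1),np.round(R.from_quat(s['ee_rot']).as_matrix()[:,1],3),np.round(s['contact_force'],1),round(s['gripper_width'],1),round(s['grasp_force'],1),np.round(s['joints'],2))
E
python3 - <<'E'
from h import *
for n in('scene','side','wrist'):
    im,p=snap(n,n+'0'); print(n,np.round(p['position']),np.round(R.from_quat(p['orientation']).as_matrix()[:,2],2),np.round(p['K'],0).tolist())
st()
a=[cv2.imread(f'pics/{n}0.png') for n in('scene','side')]
E
```

```text
scene [-263. -927.  689.] [ 0.55  0.72 -0.41] [[412.0, 0.0, 275.0], [0.0, 412.0, 206.0], [0.0, 0.0, 1.0]]
side [  18. -610.  816.] [ 0.43  0.62 -0.65] [[396.0, 0.0, 279.0], [0.0, 396.0, 210.0], [0.0, 0.0, 1.0]]
wrist [259. 574. 372.] [-0.29  0.09 -0.95] [[338.0, 0.0, 277.0], [0.0, 338.0, 209.0], [0.0, 0.0, 1.0]]
0.15 [185.6 596.3 230.5] [-0.297 -0.955  0.002] [0.4 0.1 0.1] 85.6 0.0 [ 1.53  0.39  0.01 -0.   -1.19 -0.26]
```

View pics/scene0.png

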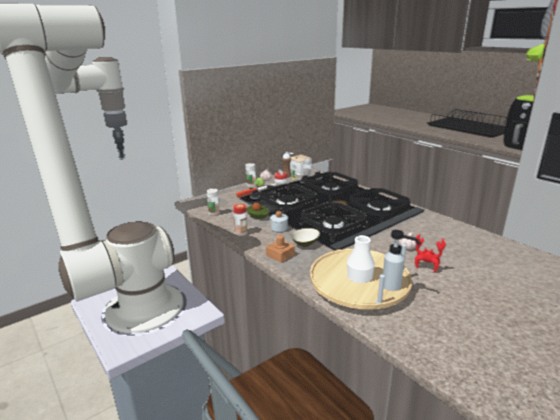

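View pics/side0.png

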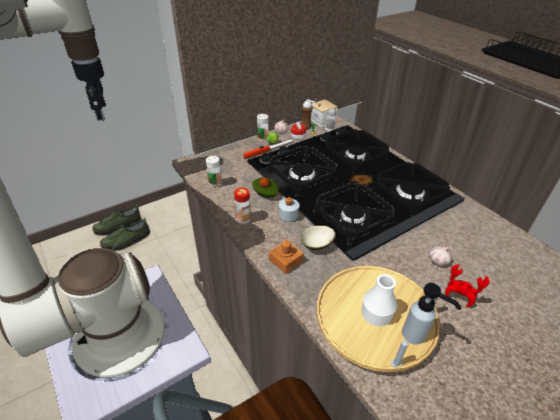

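View pics/wrist0.png

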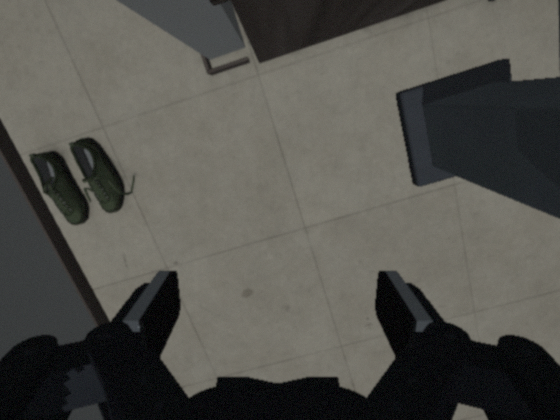

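The side view shows a white-cap jar (214,170), a red-cap jar (242,205), a pot (289,208), the stopper in its rest (286,256), the avocado dish (265,187), the bowl (318,238), the tray (378,318) and the pump (430,292). The wrist camera sees only floor. Next I'll compute the positions and zoom in.

Run:
```python
from h import *
im,p=load('side0')
for n,u,v,z in[('white base',214,186,0),('whitetop',213,159,100),('redbase',242,220,0),('redtop',242,190,106),('pot knob',289,201,68),('potbase',289,219,0),('stop grip top',286,243,70),('block',286,258,34),('avo',265,187,30),('bowl',318,238,38),('mouth',388,284,150),('pump top',431,289,197),('spout',458,306,185),('post',407,342,116),('backwhite',263,136,0),('garlic',441,262,0),('tray c',378,318,40),('trayL',318,308,40),('trayR',438,330,40)]:
    print(n,np.round(plane(p,u,v,z)))
im2,p2=load('scene0')
for n,u,v,z in[('white base',213,213,0),('redbase',240,234,0),('redtop',240,207,106),('pot',280,214,68),('mouth',362,240,150),('pump top',396,247,197),('post',381,277,116),('stop',280,238,70)]:
    print(n,np.round(plane(p2,u,v,z)))
a=cv2.resize(im[140:290,180:345],(0,0),fx=2.4,fy=2.4,interpolation=3); b=cv2.resize(im2[175:275,190:320],None,fx=3,fy=3,interpolation=3)
c=np.zeros((360,800,3),np.uint8); c[:a.shape[0],:a.shape[1]]=a; c[:b.shape[0],400:400+b.shape[1]]=b[:,:400]
cv2.imwrite('pics/c1.png',c[:,:,::-1])
```

```text
white base [435. 387.   0.]
whitetop [446. 395. 100.]
redbase [430. 188.   0.]
redtop [440. 197. 106.]
pot knob [554. 119.  68.]
potbase [553. 114.   0.]
stop grip top [447. -21.  70.]
block [437. -38.  34.]
avo [556. 256.  30.]
bowl [551. -28.  38.]
mouth [ 515. -301.  150.]
pump top [ 541. -378.  197.]
spout [ 563. -429.  185.]
post [ 467. -408.  116.]
backwhite [748. 576.   0.]
garlic [ 805. -257.    0.]
tray c [ 506. -308.   40.]
trayL [ 408. -211.   40.]
trayR [ 597. -404.   40.]
white base [439. 397.   0.]
redbase [424. 180.   0.]
redtop [428. 176. 106.]
pot [548. 106.  68.]
mouth [ 508. -299.  150.]
pump top [ 477. -427.  197.]
post [ 451. -413.  116.]
stop [436. -35.  70.]
```

View pics/c1.png

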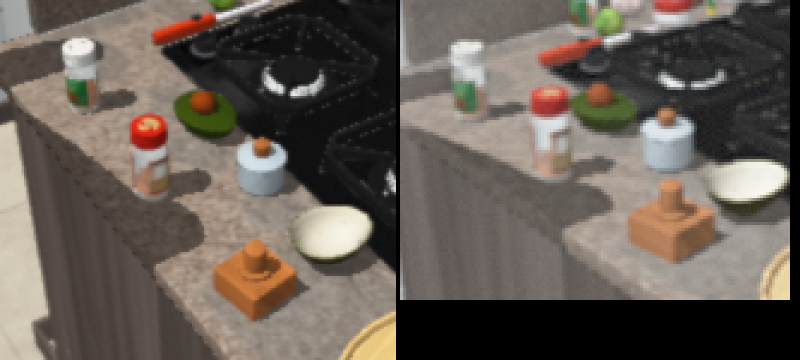

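Three items are out: the white jar at about (437,392), the red jar at (427,185) and the pot at (552,112). The carousel axis is at about (512,-302). The tray angle is about 1.95 rad. I'll start with the white jar.

```bash
python3 -m handwheel '[{"x":0.18,"y":-0.146,"az":0.027},{"x":0.18,"y":-0.146,"az":0.027},{"x":0.18,"y":-0.146,"az":0.027},{"x":0.18,"y":-0.146,"az":0.027},{"x":0.18,"y":-0.146,"az":0.027},{"x":0.18,"y":-0.146,"az":0.027},{"x":0.18,"y":-0.146,"az":0.027},{"x":0}]' 1
python3 - <<'E'
from h import *
im,p=snap('wrist','w1'); st(); s=arm.read_state()
print(proj(p,[437,392,100]),proj(p,[437,392,0]),np.round(p['position']))
E
```

```text
0.2 [185.6 596.4 230.6] [-0.297 -0.955  0.001] [ 0.1 -0.3 -0.6] 85.5 0.0 [ 1.53  0.39  0.01 -0.   -1.19 -0.26]
[ 489.34042292 -311.45004692] [ 418.76783128 -174.12863371] [259. 574. 372.]invalid input at $[0]: expected keys x, y, z, ax, ay, az
```

View pics/w1.png

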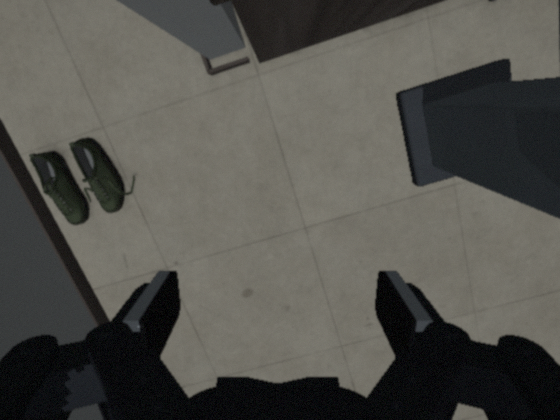

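The move was refused because every row needs all six keys, so the view is unchanged.

```bash
python3 -m handwheel '[{"x":0.18,"y":-0.146,"z":0,"ax":0,"ay":0,"az":0.027},{"x":0.18,"y":-0.146,"z":0,"ax":0,"ay":0,"az":0.027},{"x":0.18,"y":-0.146,"z":0,"ax":0,"ay":0,"az":0.027},{"x":0.18,"y":-0.146,"z":0,"ax":0,"ay":0,"az":0.027},{"x":0.18,"y":-0.146,"z":0,"ax":0,"ay":0,"az":0.027},{"x":0.18,"y":-0.146,"z":0,"ax":0,"ay":0,"az":0.027},{"x":0.18,"y":-0.146,"z":0,"ax":0,"ay":0,"az":0.027},{"x":0,"y":0,"z":0,"ax":0,"ay":0,"az":0}]' 1 | cut -c1-400
python3 - <<'E'
from h import *
im,p=snap('wrist','w2'); st()
print(proj(p,[437,392,100]),proj(p,[437,392,0]),np.round(p['position']))
E
```

```text
clock: 1.0
position: [440.9, 388.8, 231.0]
ee_rot: [1.0, -0.005, -0.0, 0.001]
contact_force: [-0.6, 0.2, -0.6]
gripper_width: 85.2
grasp_force: 0.0
1.05 [439.4 390.3 230.9] [-0.01  -1.     0.001] [-0.2  0.3 -0.2] 85.4 0.0 [ 1.    0.32 -0.09 -0.   -1.16  0.56]
[274.19312881 203.03375649] [274.78601926 177.76156193] [517. 389. 372.]
```

View pics/w2.png

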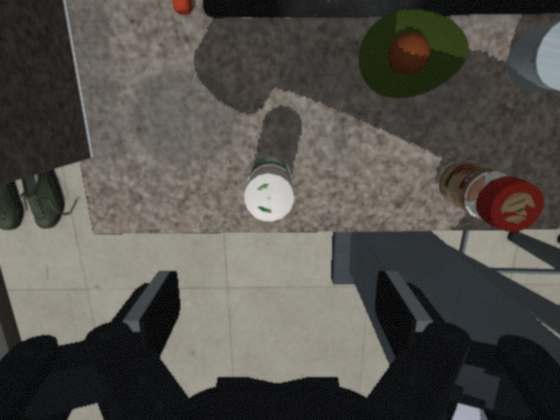

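From the wrist, the white cap's centre is at (269,198), the red cap's is at (509,204), and the worktop edge is at row 232.

Run:
```python
from h import *
im,p=load('w2')
for n,u,v,z in[('white',269,198,100),('red',509,204,106),('edge',300,232,0)]: print(n,np.round(plane(p,u,v,z),1))
```

```text
white [441.4 396.3 100. ]
red [435.7 198.7 106. ]
edge [371.5 363.1   0. ]
```

```bash
python3 -m handwheel '[{"x":0.008,"y":0.03,"z":0,"ax":0,"ay":0,"az":0},{"x":0,"y":0,"z":-0.18,"ax":0,"ay":0,"az":0},{"x":0,"y":0,"z":-0.18,"ax":0,"ay":0,"az":0},{"x":0,"y":0,"z":-0.18,"ax":0,"ay":0,"az":0},{"x":0,"y":0,"z":-0.18,"ax":0,"ay":0,"az":0},{"x":0,"y":0,"z":-0.16,"ax":0,"ay":0,"az":0},{"x":0,"y":0,"z":0,"ax":0,"ay":0,"az":0},{"x":0,"y":0,"z":0,"ax":0,"ay":0,"az":0}]' 1
python3 -m handwheel '[{"x":0,"y":0,"z":0,"ax":0,"ay":0,"az":0},{"x":0,"y":0,"z":0,"ax":0,"ay":0,"az":0},{"x":0,"y":0,"z":0,"ax":0,"ay":0,"az":0},{"x":0,"y":0,"z":0,"ax":0,"ay":0,"az":0},{"x":0,"y":0,"z":0,"ax":0,"ay":0,"az":0},{"x":0,"y":0,"z":0,"ax":0,"ay":0,"az":0},{"x":0,"y":0,"z":0,"ax":0,"ay":0,"az":0},{"x":0,"y":0,"z":0,"ax":0,"ay":0,"az":0}]' -1
```

```text
clock: 1.85
position: [438.9, 399.8, 55.6]
ee_rot: [1.0, -0.001, 0.0, 0.0]
contact_force: [0.5, -0.3, 0.5]
gripper_width: 85.5
grasp_force: 0.0
clock: 2.65
position: [439.9, 398.8, 57.1]
ee_rot: [1.0, -0.002, 0.001, -0.001]
contact_force: [-0.7, 0.1, 6.5]
gripper_width: 41.3
grasp_force: 59.5
```

```bash
python3 -m handwheel '[{"x":0,"y":0,"z":0.15,"ax":0,"ay":0,"az":0},{"x":0,"y":0,"z":0.22,"ax":0,"ay":0,"az":0},{"x":0,"y":0,"z":0.22,"ax":0,"ay":0,"az":0},{"x":0,"y":0,"z":0.22,"ax":0,"ay":0,"az":0},{"x":0,"y":-0.15,"z":0,"ax":0,"ay":0,"az":0},{"x":0,"y":-0.22,"z":0,"ax":0,"ay":0,"az":0},{"x":0,"y":-0.22,"z":0,"ax":0,"ay":0,"az":0},{"x":0,"y":-0.22,"z":0,"ax":0,"ay":0,"az":0}]' -1 | head -2
python3 -m handwheel '[{"x":0.088,"y":-0.22,"z":0,"ax":0,"ay":0,"az":0},{"x":0.088,"y":-0.22,"z":0,"ax":0,"ay":0,"az":0},{"x":0.088,"y":-0.22,"z":0,"ax":0,"ay":0,"az":0},{"x":0.088,"y":-0.22,"z":0,"ax":0,"ay":0,"az":0},{"x":0.088,"y":-0.22,"z":0,"ax":0,"ay":0,"az":0},{"x":0.088,"y":-0.22,"z":0,"ax":0,"ay":0,"az":0},{"x":0.088,"y":-0.22,"z":0,"ax":0,"ay":0,"az":0},{"x":0.088,"y":-0.22,"z":0,"ax":0,"ay":0,"az":0}]' -1 | head -2
python3 -m handwheel '[{"x":0,"y":-0.22,"z":0,"ax":0,"ay":0,"az":0},{"x":0,"y":-0.22,"z":0,"ax":0,"ay":0,"az":0},{"x":0,"y":-0.16,"z":0,"ax":0,"ay":0,"az":0},{"x":0,"y":0,"z":0,"ax":0,"ay":0,"az":0},{"x":0,"y":0,"z":0,"ax":0,"ay":0,"az":0},{"x":0,"y":0,"z":0,"ax":0,"ay":0,"az":0},{"x":0,"y":0,"z":0,"ax":0,"ay":0,"az":0},{"x":0,"y":0,"z":0,"ax":0,"ay":0,"az":0}]' -1
python3 - <<'E'
from h import *
im,p=snap('wrist','w3'); st()
c=[512,-302,150]; print(proj(p,c),np.round(p['position']))
E
```

```text
clock: 3.45
position: [438.8, 234.6, 217.3]
clock: 4.25
position: [580.3, -117.6, 217.4]
clock: 5.05
position: [580.3, -234.6, 217.6]
ee_rot: [1.0, -0.002, 0.0, -0.0]
contact_force: [-0.1, 0.4, -0.7]
gripper_width: 41.2
grasp_force: 60.4
5.1 [ 580.3 -234.7  217.6] [-0.003 -1.    -0.   ] [-0.1  0.7 -0.6] 41.7 60.4 [-0.13  0.4  -0.01 -0.   -1.16  1.69]
[372.61706595 313.81310293] [ 657. -234.  359.]
```

View pics/w3.png

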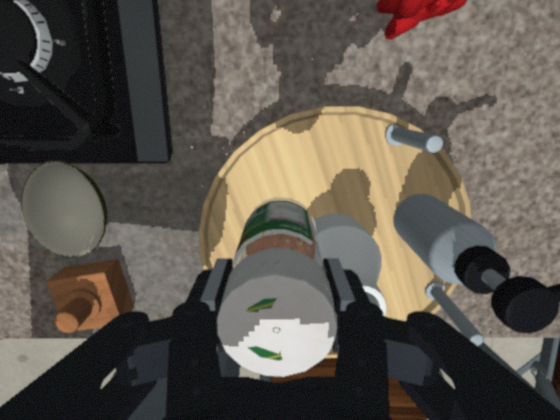

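The tray rim spans columns 200–470 with its top at (335,106). The post_b top is at (432,144), the post_a top at (483,340) and the pump head at (528,304).

Run:
```python
from h import *
im,p=load('w3')
for n,u,v,z in[('L',200,240,40),('R',470,210,40),('T',335,106,40),('pa',483,340,116),('pb',432,144,116),('pump',528,304,197),('mouth',372,302,150)]: print(n,np.round(plane(p,u,v,z),1))
a,b=plane(p,483,340,116)[:2],plane(p,432,144,116)[:2]
m=(a+b)/2; d=b-a; print(np.hypot(*d)/2,'expect 89.1'); 
n=np.array([-d[1],d[0]])/np.hypot(*d); c=m+n*89.1; print('axis',c, [np.degrees(np.arctan2(*(q-c)[::-1])) for q in (a,b)])
```

```text
L [ 523.9 -155.    40. ]
R [ 554.8 -424.6   40. ]
T [ 653.8 -286.3   40. ]
pa [ 461.9 -409.9  116. ]
pb [ 628.5 -344.   116. ]
pump [ 550.5 -371.9  197. ]
mouth [ 521.7 -300.8  150. ]
89.57507184703552 expect 89.1
axis [ 512.35648255 -294.11659335] [np.float64(-113.54056041492963), np.float64(-23.235878319366932)]
```

```bash
python3 -m handwheel '[{"x":0,"y":0,"z":-0.2,"ax":0,"ay":0,"az":0},{"x":0,"y":0,"z":-0.2,"ax":0,"ay":0,"az":0},{"x":0,"y":0,"z":-0.15,"ax":0,"ay":0,"az":0},{"x":0,"y":0,"z":-0.05,"ax":0,"ay":0,"az":0},{"x":0,"y":0,"z":-0.032,"ax":0,"ay":0,"az":0},{"x":0,"y":0,"z":0,"ax":0,"ay":0,"az":0},{"x":0,"y":0,"z":0,"ax":0,"ay":0,"az":0},{"x":0,"y":0,"z":0,"ax":0,"ay":0,"az":0}]' -1
python3 -m handwheel '[{"x":0,"y":0,"z":0,"ax":0,"ay":0,"az":0},{"x":0,"y":0,"z":0,"ax":0,"ay":0,"az":0},{"x":0,"y":0,"z":0,"ax":0,"ay":0,"az":0},{"x":0,"y":0,"z":0,"ax":0,"ay":0,"az":0},{"x":0,"y":0,"z":0,"ax":0,"ay":0,"az":0},{"x":0,"y":0,"z":0,"ax":0,"ay":0,"az":0},{"x":0,"y":0,"z":0,"ax":0,"ay":0,"az":0},{"x":0,"y":0,"z":0,"ax":0,"ay":0,"az":0}]' 0.6
python3 -m handwheel '[{"x":0,"y":0,"z":0.15,"ax":0,"ay":0,"az":0},{"x":0,"y":0,"z":0.2,"ax":0,"ay":0,"az":0},{"x":0,"y":0,"z":0.2,"ax":0,"ay":0,"az":0},{"x":0,"y":0,"z":0.2,"ax":0,"ay":0,"az":0},{"x":-0.13,"y":0.2,"z":0,"ax":0,"ay":0,"az":0},{"x":-0.13,"y":0.2,"z":0,"ax":0,"ay":0,"az":0},{"x":-0.13,"y":0.2,"z":0,"ax":0,"ay":0,"az":0},{"x":-0.13,"y":0.2,"z":0,"ax":0,"ay":0,"az":0}]' 1
```

```text
clock: 5.9
position: [581.2, -235.9, 92.7]
ee_rot: [1.0, -0.002, 0.002, 0.0]
contact_force: [-0.2, 0.9, -0.9]
gripper_width: 40.8
grasp_force: 60.4
clock: 6.7
position: [580.1, -235.7, 90.8]
ee_rot: [1.0, -0.002, -0.0, -0.0]
contact_force: [0.5, 0.3, -0.5]
gripper_width: 68.1
grasp_force: 0.0
clock: 7.5
position: [474.9, -74.5, 240.9]
ee_rot: [1.0, -0.003, 0.0, -0.0]
contact_force: [0.6, 1.0, 0.8]
gripper_width: 85.8
grasp_force: 0.0
```

```bash
python3 -m handwheel '[{"x":-0.032,"y":0.228,"z":0,"ax":0,"ay":0,"az":0},{"x":-0.032,"y":0.228,"z":0,"ax":0,"ay":0,"az":0},{"x":-0.032,"y":0.228,"z":0,"ax":0,"ay":0,"az":0},{"x":-0.032,"y":0.228,"z":0,"ax":0,"ay":0,"az":0},{"x":-0.032,"y":0.228,"z":0,"ax":0,"ay":0,"az":0},{"x":-0.032,"y":0.228,"z":0,"ax":0,"ay":0,"az":0},{"x":0,"y":0,"z":0,"ax":0,"ay":0,"az":0},{"x":0,"y":0,"z":0,"ax":0,"ay":0,"az":0}]' 1
python3 - <<'E'
from h import *
im,p=snap('wrist','w4'); st()
hsv=cv2.cvtColor(im,cv2.COLOR_RGB2HSV); m=((hsv[...,0]<6)|(hsv[...,0]>174))&(hsv[...,1]>180)&(hsv[...,2]>70)
n,l,s,c=cv2.connectedComponentsWithStats(m.astype(np.uint8))
for i in range(1,n):
    if s[i,4]>200: print(s[i],c[i],plane(p,*c[i],106))
print(proj(p,[436,199,106]))
E
```

```text
clock: 8.3
position: [437.3, 198.8, 240.8]
ee_rot: [1.0, -0.001, -0.0, 0.0]
contact_force: [-0.6, -1.0, 0.5]
gripper_width: 85.7
grasp_force: 0.0
8.35 [437.5 197.8 240.8] [-0.004 -1.     0.   ] [-0.  -0.7 -0.1] 85.7 0.0 [ 0.76  0.13 -0.32 -0.   -1.12  0.8 ]
[ 263  173   49   53 1254] [287.49601276 197.90669856] [436.73475464 190.755714   106.        ]
[277.77001293 198.77505724]
```

View pics/w4.png

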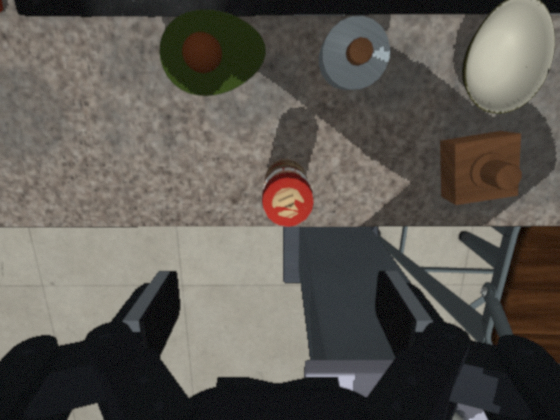

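The red cap is at (288,199), the pot's knob at (360,51) and the stopper's grip top at (507,177).

```bash
python3 -m handwheel '[{"x":0,"y":-0.034,"z":0,"ax":0,"ay":0,"az":0},{"x":0,"y":0,"z":-0.2,"ax":0,"ay":0,"az":0},{"x":0,"y":0,"z":-0.2,"ax":0,"ay":0,"az":0},{"x":0,"y":0,"z":-0.2,"ax":0,"ay":0,"az":0},{"x":0,"y":0,"z":-0.2,"ax":0,"ay":0,"az":0},{"x":0,"y":0,"z":-0.12,"ax":0,"ay":0,"az":0},{"x":0,"y":0,"z":0,"ax":0,"ay":0,"az":0},{"x":0,"y":0,"z":0,"ax":0,"ay":0,"az":0}]' 1
python3 -m handwheel '[{"x":0,"y":0,"z":0,"ax":0,"ay":0,"az":0},{"x":0,"y":0,"z":0,"ax":0,"ay":0,"az":0},{"x":0,"y":0,"z":0,"ax":0,"ay":0,"az":0},{"x":0,"y":0,"z":0,"ax":0,"ay":0,"az":0},{"x":0,"y":0,"z":0,"ax":0,"ay":0,"az":0},{"x":0,"y":0,"z":0,"ax":0,"ay":0,"az":0},{"x":0,"y":0,"z":0,"ax":0,"ay":0,"az":0},{"x":0,"y":0,"z":0,"ax":0,"ay":0,"az":0}]' -1
python3 -m handwheel '[{"x":0,"y":0,"z":0.15,"ax":0,"ay":0,"az":0},{"x":0,"y":0,"z":0.22,"ax":0,"ay":0,"az":0},{"x":0,"y":0,"z":0.22,"ax":0,"ay":0,"az":0},{"x":0,"y":0,"z":0.22,"ax":0,"ay":0,"az":0},{"x":0,"y":-0.15,"z":0,"ax":0,"ay":0,"az":0},{"x":0,"y":-0.22,"z":0,"ax":0,"ay":0,"az":0},{"x":0,"y":-0.22,"z":0,"ax":0,"ay":0,"az":0},{"x":0,"y":-0.22,"z":0,"ax":0,"ay":0,"az":0}]' -1
python3 - <<'E'
from h import *
im,p=load('w4')
print('pot',plane(p,360,51,68),'stopper',plane(p,507,177,70),plane(p,481,168,34))
E
```

```text
clock: 9.15
position: [438.5, 190.3, 57.5]
ee_rot: [1.0, -0.003, 0.0, 0.0]
contact_force: [-0.8, 0.3, 0.7]
gripper_width: 85.3
grasp_force: 0.0
clock: 9.95
position: [438.4, 191.3, 58.3]
ee_rot: [1.0, -0.002, 0.001, -0.0]
contact_force: [-0.0, -1.0, 6.9]
gripper_width: 43.5
grasp_force: 59.9
clock: 10.75
position: [437.1, 27.9, 219.2]
ee_rot: [1.0, -0.002, 0.0, -0.0]
contact_force: [0.9, -0.7, -1.3]
gripper_width: 43.0
grasp_force: 61.1
pot [555.33433587 128.74841835  68.        ] stopper [446.33431776 -16.7087668   70.        ] [448.16919363 -12.64979281  34.        ]
```

```bash
python3 -m handwheel '[{"x":-0.008,"y":-0.2,"z":0,"ax":0,"ay":0,"az":0},{"x":-0.008,"y":-0.2,"z":0,"ax":0,"ay":0,"az":0},{"x":-0.008,"y":-0.22,"z":0,"ax":0,"ay":0,"az":0},{"x":-0.008,"y":-0.22,"z":0,"ax":0,"ay":0,"az":0},{"x":-0.008,"y":-0.22,"z":0,"ax":0,"ay":0,"az":0},{"x":-0.008,"y":-0.22,"z":0,"ax":0,"ay":0,"az":0},{"x":-0.008,"y":-0.2,"z":0,"ax":0,"ay":0,"az":0},{"x":-0.008,"y":-0.13,"z":0,"ax":0,"ay":0,"az":0}]' -1
python3 -m handwheel '[{"x":0,"y":0,"z":-0.2,"ax":0,"ay":0,"az":0},{"x":0,"y":0,"z":-0.2,"ax":0,"ay":0,"az":0},{"x":0,"y":0,"z":-0.15,"ax":0,"ay":0,"az":0},{"x":0,"y":0,"z":-0.05,"ax":0,"ay":0,"az":0},{"x":0,"y":0,"z":-0.035,"ax":0,"ay":0,"az":0},{"x":0,"y":0,"z":0,"ax":0,"ay":0,"az":0},{"x":0,"y":0,"z":0,"ax":0,"ay":0,"az":0},{"x":0,"y":0,"z":0,"ax":0,"ay":0,"az":0}]' -1
python3 -m handwheel '[{"x":0,"y":0,"z":0,"ax":0,"ay":0,"az":0},{"x":0,"y":0,"z":0,"ax":0,"ay":0,"az":0},{"x":0,"y":0,"z":0,"ax":0,"ay":0,"az":0},{"x":0,"y":0,"z":0,"ax":0,"ay":0,"az":0},{"x":0,"y":0,"z":0,"ax":0,"ay":0,"az":0},{"x":0,"y":0,"z":0,"ax":0,"ay":0,"az":0},{"x":0,"y":0,"z":0,"ax":0,"ay":0,"az":0},{"x":0,"y":0,"z":0,"ax":0,"ay":0,"az":0}]' 0.6
python3 -m handwheel '[{"x":0,"y":0,"z":0.15,"ax":0,"ay":0,"az":0},{"x":0,"y":0,"z":0.2,"ax":0,"ay":0,"az":0},{"x":0,"y":0,"z":0.2,"ax":0,"ay":0,"az":0},{"x":0,"y":0,"z":0.2,"ax":0,"ay":0,"az":0},{"x":0.06,"y":0.2,"z":0,"ax":0,"ay":0,"az":0},{"x":0.06,"y":0.2,"z":0,"ax":0,"ay":0,"az":0},{"x":0.06,"y":0.2,"z":0,"ax":0,"ay":0,"az":0},{"x":0.06,"y":0.2,"z":0,"ax":0,"ay":0,"az":0}]' 0.2
```

```text
clock: 11.55
position: [424.4, -295.0, 218.7]
ee_rot: [1.0, -0.003, 0.0, -0.0]
contact_force: [0.1, -0.2, -1.2]
gripper_width: 43.3
grasp_force: 61.1
clock: 12.35
position: [426.0, -293.1, 93.4]
ee_rot: [1.0, -0.002, 0.002, 0.001]
contact_force: [-0.5, 0.3, -0.5]
gripper_width: 43.2
grasp_force: 61.1
clock: 13.15
position: [424.9, -292.9, 91.9]
ee_rot: [1.0, -0.002, -0.0, 0.0]
contact_force: [-0.6, 0.5, 0.2]
gripper_width: 68.1
grasp_force: 0.0
clock: 13.95
position: [473.0, -131.4, 242.1]
ee_rot: [1.0, -0.003, 0.0, -0.0]
contact_force: [0.5, -0.5, 0.5]
gripper_width: 50.9
grasp_force: 0.0
```

```bash
python3 -m handwheel '[{"x":0.068,"y":0.213,"z":0,"ax":0,"ay":0,"az":0},{"x":0.068,"y":0.213,"z":0,"ax":0,"ay":0,"az":0},{"x":0.068,"y":0.213,"z":0,"ax":0,"ay":0,"az":0},{"x":0.068,"y":0.213,"z":0,"ax":0,"ay":0,"az":0},{"x":0.068,"y":0.213,"z":0,"ax":0,"ay":0,"az":0},{"x":0.068,"y":0.213,"z":0,"ax":0,"ay":0,"az":0},{"x":0,"y":0,"z":0,"ax":0,"ay":0,"az":0},{"x":0,"y":0,"z":0,"ax":0,"ay":0,"az":0}]' 0.2 | head -2
python3 - <<'E'
from h import *
im,p=snap('wrist','w5'); st()
print(proj(p,[555,126,68]))
g=cv2.resize(im[:260],None,fx=1.4,fy=1.4); cv2.imwrite('pics/w5c.png',g[:,:,::-1])
E
```

```text
clock: 14.75
position: [554.3, 123.6, 241.2]
14.8 [554.1 122.6 241.5] [-0.005 -1.     0.001] [-0.3  0.6  0.3] 51.3 0.0 [ 0.5   0.28 -0.12 -0.   -1.17  1.06]
[275.33172695 185.69085001]
```

View pics/w5c.png

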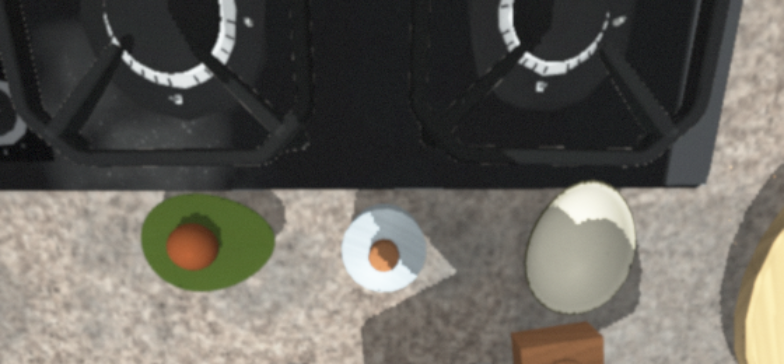

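The knob is at (274,183) in the full image, which puts the pot at (557,127).

```bash
python3 -m handwheel '[{"x":0.012,"y":0.02,"z":0,"ax":0,"ay":0,"az":0},{"x":0,"y":0,"z":-0.2,"ax":0,"ay":0,"az":0},{"x":0,"y":0,"z":-0.2,"ax":0,"ay":0,"az":0},{"x":0,"y":0,"z":-0.2,"ax":0,"ay":0,"az":0},{"x":0,"y":0,"z":-0.2,"ax":0,"ay":0,"az":0},{"x":0,"y":0,"z":-0.1,"ax":0,"ay":0,"az":0},{"x":0,"y":0,"z":-0.04,"ax":0,"ay":0,"az":0},{"x":0,"y":0,"z":0,"ax":0,"ay":0,"az":0}]' 0.2
python3 -m handwheel '[{"x":0,"y":0,"z":0,"ax":0,"ay":0,"az":0},{"x":0,"y":0,"z":0,"ax":0,"ay":0,"az":0},{"x":0,"y":0,"z":0,"ax":0,"ay":0,"az":0},{"x":0,"y":0,"z":0,"ax":0,"ay":0,"az":0},{"x":0,"y":0,"z":0,"ax":0,"ay":0,"az":0},{"x":0,"y":0,"z":0,"ax":0,"ay":0,"az":0},{"x":0,"y":0,"z":0,"ax":0,"ay":0,"az":0},{"x":0,"y":0,"z":0,"ax":0,"ay":0,"az":0}]' -1
python3 -m handwheel '[{"x":0,"y":0,"z":0.1,"ax":0,"ay":0,"az":0},{"x":0,"y":0,"z":0.2,"ax":0,"ay":0,"az":0},{"x":0,"y":0,"z":0.2,"ax":0,"ay":0,"az":0},{"x":0,"y":0,"z":0.2,"ax":0,"ay":0,"az":0},{"x":0,"y":0,"z":0,"ax":0,"ay":0,"az":0},{"x":0,"y":0,"z":0,"ax":0,"ay":0,"az":0},{"x":0,"y":0,"z":0,"ax":0,"ay":0,"az":0},{"x":0,"y":0,"z":0,"ax":0,"ay":0,"az":0}]' -1
```

```text
clock: 15.6
position: [556.8, 125.9, 53.5]
ee_rot: [1.0, -0.003, -0.001, 0.0]
contact_force: [-0.2, 0.2, -0.5]
gripper_width: 51.5
grasp_force: 0.0
clock: 16.4
position: [558.2, 127.1, 56.0]
ee_rot: [1.0, -0.002, 0.002, -0.001]
contact_force: [-1.2, -0.5, 6.4]
gripper_width: 19.3
grasp_force: 58.7
clock: 17.2
position: [556.0, 126.4, 192.2]
ee_rot: [1.0, -0.003, -0.002, 0.001]
contact_force: [0.4, -0.6, -1.3]
gripper_width: 19.2
grasp_force: 58.7
```

```bash
python3 -m handwheel '[{"x":-0.049,"y":-0.2,"z":0.05,"ax":0,"ay":0,"az":0},{"x":-0.049,"y":-0.22,"z":0,"ax":0,"ay":0,"az":0},{"x":-0.049,"y":-0.22,"z":0,"ax":0,"ay":0,"az":0},{"x":-0.049,"y":-0.22,"z":0,"ax":0,"ay":0,"az":0},{"x":-0.049,"y":-0.22,"z":0,"ax":0,"ay":0,"az":0},{"x":-0.049,"y":-0.22,"z":0,"ax":0,"ay":0,"az":0},{"x":-0.049,"y":-0.2,"z":0,"ax":0,"ay":0,"az":0},{"x":-0.049,"y":-0.18,"z":0,"ax":0,"ay":0,"az":0}]' -1
python3 -m handwheel '[{"x":0,"y":0,"z":0,"ax":0,"ay":0,"az":0},{"x":0,"y":0,"z":-0.2,"ax":0,"ay":0,"az":0},{"x":0,"y":0,"z":-0.2,"ax":0,"ay":0,"az":0},{"x":0,"y":0,"z":-0.12,"ax":0,"ay":0,"az":0},{"x":0,"y":0,"z":-0.03,"ax":0,"ay":0,"az":0},{"x":0,"y":0,"z":-0.02,"ax":0,"ay":0,"az":0},{"x":0,"y":0,"z":0,"ax":0,"ay":0,"az":0},{"x":0,"y":0,"z":0,"ax":0,"ay":0,"az":0}]' -1
python3 -m handwheel '[{"x":0,"y":0,"z":0,"ax":0,"ay":0,"az":0},{"x":0,"y":0,"z":0,"ax":0,"ay":0,"az":0},{"x":0,"y":0,"z":0,"ax":0,"ay":0,"az":0},{"x":0,"y":0,"z":0,"ax":0,"ay":0,"az":0},{"x":0,"y":0,"z":0,"ax":0,"ay":0,"az":0},{"x":0,"y":0,"z":0,"ax":0,"ay":0,"az":0},{"x":0,"y":0,"z":0,"ax":0,"ay":0,"az":0},{"x":0,"y":0,"z":0,"ax":0,"ay":0,"az":0}]' -0.05
python3 -m handwheel '[{"x":0,"y":0,"z":0.15,"ax":0,"ay":0,"az":0},{"x":0,"y":0,"z":0.2,"ax":0,"ay":0,"az":0},{"x":0,"y":0,"z":0.2,"ax":0,"ay":0,"az":0},{"x":0,"y":0,"z":0.2,"ax":0,"ay":0,"az":0},{"x":-0.03,"y":0.2,"z":0,"ax":0,"ay":0,"az":0},{"x":-0.03,"y":0.2,"z":0,"ax":0,"ay":0,"az":0},{"x":-0.03,"y":0.2,"z":0,"ax":0,"ay":0,"az":0},{"x":-0.03,"y":0.2,"z":0,"ax":0,"ay":0,"az":0}]' 0.2
python3 - <<'E'
from h import *
im,p=snap('side','s2'); im,p=snap('wrist','w6'); st()
print(proj(p,[447,-17,70]))
g=np.hstack([im[:300],load('s2')[0][150:420,250:500].copy().__class__((0,)) if 0 else np.pad(load('s2')[0][150:400,270:500],((0,50),(0,0),(0,0)))]); cv2.imwrite('pics/c6.png',g[:,:,::-1]); print(g.shape)
E
```

```text
clock: 18.0
position: [477.3, -211.0, 202.7]
ee_rot: [1.0, -0.003, -0.001, -0.0]
contact_force: [0.4, 0.5, -1.1]
gripper_width: 19.2
grasp_force: 58.8
clock: 18.8
position: [479.6, -209.3, 91.2]
ee_rot: [1.0, -0.002, 0.001, 0.0]
contact_force: [-0.7, -0.4, -0.5]
gripper_width: 19.2
grasp_force: 59.0
clock: 19.6
position: [478.5, -209.3, 89.9]
ee_rot: [1.0, -0.002, -0.0, -0.0]
contact_force: [-0.4, -0.4, -0.3]
gripper_width: 40.7
grasp_force: 0.0
clock: 20.4
position: [454.0, -48.0, 240.1]
ee_rot: [1.0, -0.003, 0.0, -0.0]
contact_force: [0.1, 1.0, 0.5]
gripper_width: 51.3
grasp_force: 0.0
20.5 [453.9 -46.1 240.2] [ 0.001 -1.    -0.001] [ 0.3 -0.9  0.2] 51.4 0.0 [ 0.26  0.09 -0.37 -0.   -1.11  1.32]
[249.73575185 194.1368825 ]
(300, 790, 3)
```

View pics/c6.png

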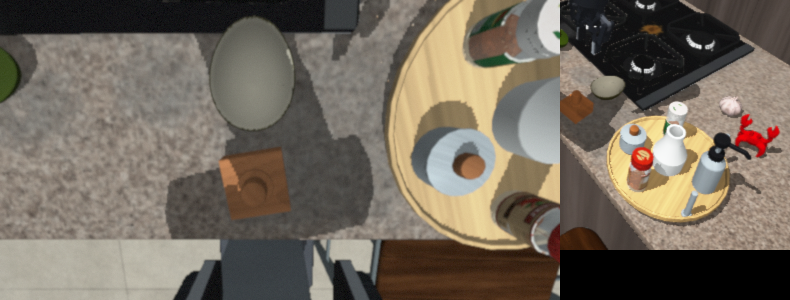

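All three items stand on the tray. The stopper's grip top is at (255,190) in the wrist view.

Run:
```python
from h import *
im,p=load('w6')
g=cv2.cvtColor(im,cv2.COLOR_RGB2HSV)[140:225,215:300]
print(plane(p,255,190,70),plane(p,255,185,34))
im,p=load('s2'); print(plane(p,388,281,150))
im,p=load('side0'); print(plane(p,388,281,150))
```

```text
[451.04953034 -22.10411238  70.        ] [447.36908268 -19.7236734   34.        ]
[ 520.49211078 -295.23859557  150.        ]
[ 520.49211078 -295.23859557  150.        ]
```

```bash
python3 -m handwheel '[{"x":-0.02,"y":0.11,"z":0,"ax":0,"ay":0,"az":0},{"x":0,"y":0,"z":-0.2,"ax":0,"ay":0,"az":0},{"x":0,"y":0,"z":-0.2,"ax":0,"ay":0,"az":0},{"x":0,"y":0,"z":-0.1,"ax":0,"ay":0,"az":0},{"x":0,"y":0,"z":0,"ax":0,"ay":0,"az":0},{"x":0,"y":0,"z":0,"ax":0,"ay":0,"az":0},{"x":0,"y":0,"z":0,"ax":0,"ay":0,"az":0},{"x":0,"y":0,"z":0,"ax":0,"ay":0,"az":0}]' 0.2
python3 - <<'E'
from h import *
im,p=snap('wrist','w7'); st()
print(proj(p,[447,-22,70]),proj(p,[447,-22,34]))
cv2.imwrite('pics/w7c.png',im[:,:,::-1][:300])
E
```

```text
clock: 21.3
position: [451.5, -27.2, 141.3]
ee_rot: [1.0, -0.003, 0.002, -0.0]
contact_force: [-0.9, -0.1, -0.4]
gripper_width: 51.2
grasp_force: 0.0
21.35 [451.3 -27.2 141.1] [-0.005 -1.    -0.001] [-0.6 -0.   0.7] 51.1 0.0 [ 0.3   0.19 -0.53  0.   -0.85  1.26]
[270.78833564 229.48327476] [271.63407639 212.96817121]
```

View pics/w7c.png

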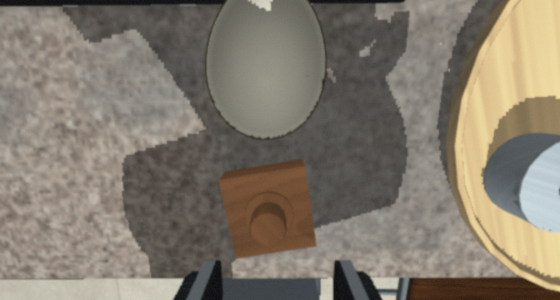

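The grip top at (268,224) puts the stopper at (450,-20).

```bash
python3 -m handwheel '[{"x":-0.006,"y":0.036,"z":0,"ax":0,"ay":0,"az":0},{"x":0,"y":0,"z":-0.2,"ax":0,"ay":0,"az":0},{"x":0,"y":0,"z":-0.16,"ax":0,"ay":0,"az":0},{"x":0,"y":0,"z":-0.08,"ax":0,"ay":0,"az":0},{"x":0,"y":0,"z":-0.04,"ax":0,"ay":0,"az":0},{"x":0,"y":0,"z":0,"ax":0,"ay":0,"az":0},{"x":0,"y":0,"z":0,"ax":0,"ay":0,"az":0},{"x":0,"y":0,"z":0,"ax":0,"ay":0,"az":0}]' 0.2
python3 -m handwheel '[{"x":0,"y":0,"z":0,"ax":0,"ay":0,"az":0},{"x":0,"y":0,"z":0,"ax":0,"ay":0,"az":0},{"x":0,"y":0,"z":0,"ax":0,"ay":0,"az":0},{"x":0,"y":0,"z":0,"ax":0,"ay":0,"az":0},{"x":0,"y":0,"z":0,"ax":0,"ay":0,"az":0},{"x":0,"y":0,"z":0,"ax":0,"ay":0,"az":0},{"x":0,"y":0,"z":0,"ax":0,"ay":0,"az":0},{"x":0,"y":0,"z":0,"ax":0,"ay":0,"az":0}]' -1
python3 -m handwheel '[{"x":0,"y":0,"z":0.1,"ax":0,"ay":0,"az":0},{"x":0,"y":0,"z":0.2,"ax":0,"ay":0,"az":0},{"x":0,"y":0,"z":0.2,"ax":0,"ay":0,"az":0},{"x":0,"y":0,"z":0.2,"ax":0,"ay":0,"az":0},{"x":0,"y":0,"z":0.1,"ax":0,"ay":0,"az":0},{"x":0,"y":0,"z":0,"ax":0,"ay":0,"az":0},{"x":0,"y":0,"z":0,"ax":0,"ay":0,"az":0},{"x":0,"y":0,"z":0,"ax":0,"ay":0,"az":0}]' -1
```

```text
clock: 22.15
position: [450.2, -19.7, 45.0]
ee_rot: [1.0, -0.002, 0.001, -0.0]
contact_force: [0.5, -0.3, 0.4]
gripper_width: 51.0
grasp_force: 0.0
clock: 22.95
position: [449.9, -19.9, 44.9]
ee_rot: [1.0, -0.002, 0.001, -0.0]
contact_force: [-0.8, 0.8, 6.0]
gripper_width: 24.4
grasp_force: 58.6
clock: 23.75
position: [448.2, -20.3, 202.4]
ee_rot: [1.0, -0.003, -0.002, 0.0]
contact_force: [-0.4, -0.7, -0.8]
gripper_width: 24.3
grasp_force: 58.8
```

```bash
python3 -m handwheel '[{"x":0,"y":-0.15,"z":0.05,"ax":0,"ay":0,"az":0},{"x":0,"y":-0.22,"z":0,"ax":0,"ay":0,"az":0},{"x":0,"y":-0.22,"z":0,"ax":0,"ay":0,"az":0},{"x":0,"y":-0.22,"z":0,"ax":0,"ay":0,"az":0},{"x":0,"y":-0.22,"z":0,"ax":0,"ay":0,"az":0},{"x":0,"y":-0.22,"z":0,"ax":0,"ay":0,"az":0},{"x":0,"y":-0.12,"z":0,"ax":0,"ay":0,"az":0},{"x":0,"y":0,"z":0,"ax":0,"ay":0,"az":0}]' -1|head -2
python3 - <<'E'
from h import *
im,p=snap('wrist','w8'); st()
print(proj(p,[512,-294,150]),p['position'])
cv2.imwrite('pics/w8c.png',im[:,:,::-1])
E
```

```text
clock: 24.55
position: [448.4, -296.4, 211.4]
24.6 [ 448.3 -294.9  211.6] [-0.008 -1.    -0.002] [-0.2 -0.4  0. ] 24.1 59.1 [-0.28  0.25 -0.24 -0.   -1.09  1.84]
[273.45334568 125.43322348] [ 525.56473466 -296.3940997   352.5648821 ]
```

View pics/w8c.png

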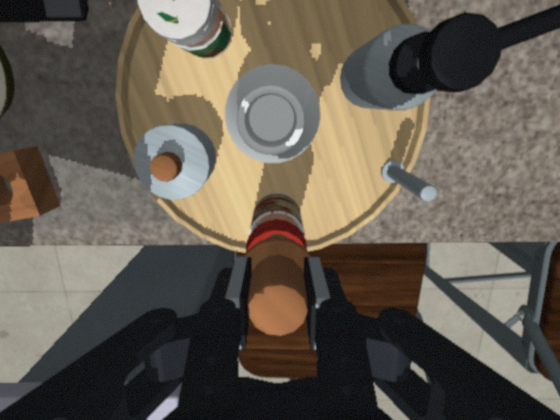

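The cruet mouth ring is centred at about (270,118) and the held stopper top is at (277,298). Both are clear, so I'll fit them.

Run:
```python
from h import *
im,p=load('w8')
g=cv2.GaussianBlur(cv2.cvtColor(im,cv2.COLOR_RGB2GRAY),(3,3),0)[70:170,215:330]
for r in((20,29),(29,38)):
    c=cv2.HoughCircles(g,cv2.HOUGH_GRADIENT_ALT if 0 else cv2.HOUGH_GRADIENT,1,30,param1=60,param2=12,minRadius=r[0],maxRadius=r[1])
    if c is not None:
        for x,y,rr in c[0][:2]: print(x+215,y+70,rr,plane(p,x+215,y+70,150),40*338/202.5/2)
print('grip top proj',proj(p,[448.3,-294.9,211.6+25]))
for n,u,v,z in[('pa',429,190,116),('pump',463,52,197)]: print(n,plane(p,u,v,z))
```

```text
271.5 117.5 22.9 [ 516.47664593 -292.92965206  150.        ] 33.382716049382715
267.5 122.5 30.8 [ 513.69268022 -290.56272627  150.        ] 33.382716049382715
grip top proj [275.49081567 305.76151069]
pa [ 463.31092166 -405.15622275  116.        ]
pump [ 544.38275017 -374.62831518  197.        ]
```

```bash
python3 -m handwheel '[{"x":0.16,"y":0.005,"z":0,"ax":0,"ay":0,"az":0},{"x":0.16,"y":0.005,"z":0,"ax":0,"ay":0,"az":0},{"x":0.0,"y":0,"z":0,"ax":0,"ay":0,"az":0},{"x":0,"y":0,"z":-0.1,"ax":0,"ay":0,"az":0},{"x":0,"y":0,"z":-0.05,"ax":0,"ay":0,"az":0},{"x":0,"y":0,"z":-0.03,"ax":0,"ay":0,"az":0},{"x":0,"y":0,"z":0,"ax":0,"ay":0,"az":0},{"x":0,"y":0,"z":0,"ax":0,"ay":0,"az":0}]' -1
python3 -m handwheel '[{"x":0,"y":0,"z":-0.02,"ax":0,"ay":0,"az":0},{"x":0,"y":0,"z":-0.02,"ax":0,"ay":0,"az":0},{"x":0,"y":0,"z":0,"ax":0,"ay":0,"az":0},{"x":0,"y":0,"z":0,"ax":0,"ay":0,"az":0},{"x":0,"y":0,"z":0,"ax":0,"ay":0,"az":0},{"x":0,"y":0,"z":0,"ax":0,"ay":0,"az":0},{"x":0,"y":0,"z":0,"ax":0,"ay":0,"az":0},{"x":0,"y":0,"z":0,"ax":0,"ay":0,"az":0}]' -1
python3 - <<'E'
from h import *
im,p=snap('side','s3'); g=im[230:370,310:470]; im2,p2=snap('scene','q3')
a=cv2.resize(g,None,fx=2.5,fy=2.5,interpolation=3); b=cv2.resize(im2[205:305,300:430],None,fx=3,fy=3,interpolation=3)
c=np.zeros((360,800,3),np.uint8); c[:a.shape[0],:a.shape[1]]=a[:360]; c[:300,405:795]=b; cv2.imwrite('pics/c9.png',c[:,:,::-1])
E
```

```text
clock: 25.4
position: [513.7, -291.8, 178.1]
ee_rot: [1.0, -0.002, 0.0, -0.0]
contact_force: [3.5, 0.4, -1.6]
gripper_width: 24.0
grasp_force: 58.9
clock: 26.2
position: [514.3, -292.5, 170.3]
ee_rot: [1.0, -0.002, 0.001, 0.001]
contact_force: [4.8, -1.2, -0.4]
gripper_width: 24.1
grasp_force: 59.0
```

View pics/c9.png

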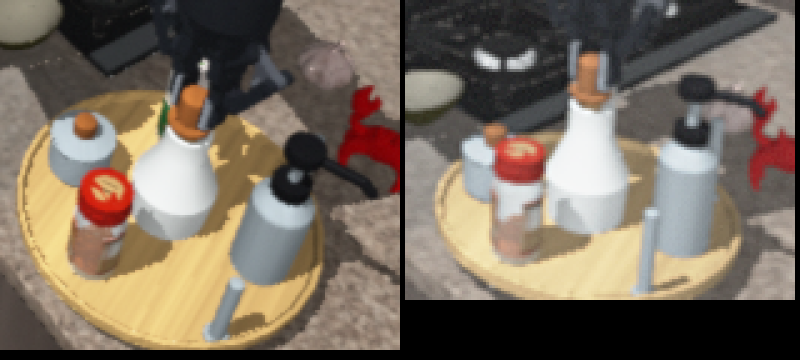

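The plug is entering the neck, and the +x force says I'm about 2 mm short in x. I'll correct that and push home.

```bash
python3 -m handwheel '[{"x":0.01,"y":0,"z":0,"ax":0,"ay":0,"az":0},{"x":0,"y":0,"z":-0.02,"ax":0,"ay":0,"az":0},{"x":0,"y":0,"z":0,"ax":0,"ay":0,"az":0},{"x":0,"y":0,"z":0,"ax":0,"ay":0,"az":0},{"x":0,"y":0,"z":0,"ax":0,"ay":0,"az":0},{"x":0,"y":0,"z":0,"ax":0,"ay":0,"az":0},{"x":0,"y":0,"z":0,"ax":0,"ay":0,"az":0},{"x":0,"y":0,"z":0,"ax":0,"ay":0,"az":0}]' -1
python3 -m handwheel '[{"x":0,"y":0,"z":-0.015,"ax":0,"ay":0,"az":0},{"x":0,"y":0,"z":-0.01,"ax":0,"ay":0,"az":0},{"x":0,"y":0,"z":0,"ax":0,"ay":0,"az":0},{"x":0,"y":0,"z":0,"ax":0,"ay":0,"az":0},{"x":0,"y":0,"z":0,"ax":0,"ay":0,"az":0},{"x":0,"y":0,"z":0,"ax":0,"ay":0,"az":0},{"x":0,"y":0,"z":0,"ax":0,"ay":0,"az":0},{"x":0,"y":0,"z":0,"ax":0,"ay":0,"az":0}]' -1
```

```text
clock: 27.1
position: [515.2, -292.0, 165.7]
ee_rot: [1.0, -0.003, -0.0, -0.0]
contact_force: [3.2, -2.2, -2.2]
gripper_width: 24.3
grasp_force: 58.9
clock: 27.9
position: [515.8, -292.2, 161.3]
ee_rot: [1.0, -0.002, 0.001, 0.0]
contact_force: [4.0, -1.3, 1.0]
gripper_width: 23.9
grasp_force: 59.0
```

```bash
python3 -m handwheel '[{"x":0.006,"y":-0.003,"z":-0.01,"ax":0,"ay":0,"az":0},{"x":0,"y":0,"z":-0.005,"ax":0,"ay":0,"az":0},{"x":0,"y":0,"z":0,"ax":0,"ay":0,"az":0},{"x":0,"y":0,"z":0,"ax":0,"ay":0,"az":0},{"x":0,"y":0,"z":0,"ax":0,"ay":0,"az":0},{"x":0,"y":0,"z":0,"ax":0,"ay":0,"az":0},{"x":0,"y":0,"z":0,"ax":0,"ay":0,"az":0},{"x":0,"y":0,"z":0,"ax":0,"ay":0,"az":0}]' -1
```

```text
clock: 28.7
position: [516.0, -292.4, 160.8]
ee_rot: [1.0, -0.002, -0.0, 0.0]
contact_force: [-0.7, 3.2, 14.5]
gripper_width: 24.5
grasp_force: 60.6
```

The stopper is seated: 14.5 N upward, with little side force. That puts the axis at about (516,-292.5). I'll release and go over post_a, which should be near (465,-408).

```bash
python3 -m handwheel '[{"x":0,"y":0,"z":0,"ax":0,"ay":0,"az":0},{"x":0,"y":0,"z":0,"ax":0,"ay":0,"az":0},{"x":0,"y":0,"z":0,"ax":0,"ay":0,"az":0},{"x":0,"y":0,"z":0,"ax":0,"ay":0,"az":0},{"x":0,"y":0,"z":0,"ax":0,"ay":0,"az":0},{"x":0,"y":0,"z":0.1,"ax":0,"ay":0,"az":0},{"x":0,"y":0,"z":0.2,"ax":0,"ay":0,"az":0},{"x":0,"y":0,"z":0.2,"ax":0,"ay":0,"az":0}]' 0.5
python3 -m handwheel '[{"x":-0.05,"y":-0.115,"z":0,"ax":0,"ay":0,"az":0.089},{"x":-0.05,"y":-0.115,"z":0,"ax":0,"ay":0,"az":0.089},{"x":-0.05,"y":-0.115,"z":0,"ax":0,"ay":0,"az":0.089},{"x":-0.05,"y":-0.115,"z":0,"ax":0,"ay":0,"az":0.089},{"x":-0.05,"y":-0.115,"z":0,"ax":0,"ay":0,"az":0.089},{"x":0,"y":0,"z":0,"ax":0,"ay":0,"az":0},{"x":0,"y":0,"z":0,"ax":0,"ay":0,"az":0},{"x":0,"y":0,"z":0,"ax":0,"ay":0,"az":0}]' 0.5
python3 - <<'E'
from h import *
im,p=snap('wrist','w9'); st()
im2,p2=snap('side','s4')
print(proj(p,[465,-408,116]))
# stopper check (side) and post
def jar(): pass
a=im; b=cv2.resize(im2[230:370,310:470],None,fx=1.5,fy=1.5,interpolation=3)
c=np.zeros((420,800,3),np.uint8); c[:,:560]=a; c[:210,560:800]=b; cv2.imwrite('pics/c10.png',c[:,:,::-1])
E
```

```text
clock: 29.5
position: [515.8, -292.5, 258.1]
ee_rot: [1.0, -0.002, -0.002, -0.0]
contact_force: [0.6, -0.3, -0.6]
gripper_width: 63.9
grasp_force: 0.0
clock: 30.3
position: [466.7, -407.1, 257.7]
ee_rot: [0.94, 0.34, -0.0, -0.0]
contact_force: [0.3, -0.4, -0.4]
gripper_width: 63.9
grasp_force: 0.0
30.35 [ 466.8 -407.   257.9] [ 0.64  -0.769 -0.   ] [-0.8 -1.3  0.5] 64.2 0.0 [-0.46  0.36  0.04 -0.   -1.25  2.72]
[277.70520595 197.76906951]
```

View pics/c10.png

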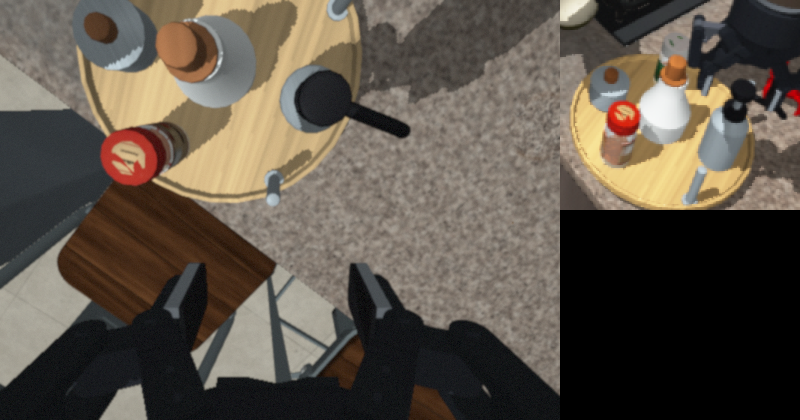

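The stopper is home and everything is upright. The post_a top is at (272,200) and the pump head at (322,98).

Run:
```python
from h import *
im,p=load('w9')
pa=plane(p,272,200,116); pu=plane(p,324,98,197); sp=plane(p,407,131,186)
for q in(pa,pu,sp): v=q[:2]-[516,-292.5]; print(q,np.hypot(*v),np.degrees(np.arctan2(v[1],v[0])))
```

```text
[ 460.27807555 -405.4655093   116.        ] 125.96086359353345 -116.25550756178556
[ 544.32645899 -376.04279206  197.        ] 88.21443410903653 -71.2699871928843
[ 563.67448667 -429.40439894  186.        ] 144.96782790971062 -70.80024975827372
```

```bash
python3 -m handwheel '[{"x":-0.032,"y":0.008,"z":0,"ax":0,"ay":0,"az":0},{"x":0,"y":0,"z":-0.2,"ax":0,"ay":0,"az":0},{"x":0,"y":0,"z":-0.2,"ax":0,"ay":0,"az":0},{"x":0,"y":0,"z":-0.2,"ax":0,"ay":0,"az":0},{"x":0,"y":0,"z":-0.2,"ax":0,"ay":0,"az":0},{"x":0,"y":0,"z":-0.115,"ax":0,"ay":0,"az":0},{"x":0,"y":0,"z":0,"ax":0,"ay":0,"az":0},{"x":0,"y":0,"z":0,"ax":0,"ay":0,"az":0}]' 0.5
python3 -m handwheel '[{"x":0,"y":0,"z":0,"ax":0,"ay":0,"az":0},{"x":0,"y":0,"z":0,"ax":0,"ay":0,"az":0},{"x":0,"y":0,"z":0,"ax":0,"ay":0,"az":0},{"x":0,"y":0,"z":0,"ax":0,"ay":0,"az":0},{"x":0,"y":0,"z":0,"ax":0,"ay":0,"az":0},{"x":0,"y":0,"z":0,"ax":0,"ay":0,"az":0},{"x":0,"y":0,"z":0,"ax":0,"ay":0,"az":0},{"x":0,"y":0,"z":0,"ax":0,"ay":0,"az":0}]' -0.4
python3 - <<'E'
import numpy as np
f=np.radians(np.linspace(-116,-225,25)); P=126*np.c_[np.cos(f),np.sin(f)]; print(np.round(np.diff(P,axis=0)/200,3).tolist(), 85/24/90)
E
```

```text
clock: 31.2
position: [460.6, -406.2, 75.7]
ee_rot: [0.94, 0.341, -0.0, 0.0]
contact_force: [-0.4, 0.3, 0.3]
gripper_width: 64.4
grasp_force: 0.0
clock: 32.0
position: [460.1, -406.1, 74.8]
ee_rot: [0.94, 0.34, -0.0, -0.0]
contact_force: [0.3, 0.7, -0.9]
gripper_width: 25.6
grasp_force: 0.0
[[-0.044, 0.024], [-0.042, 0.027], [-0.04, 0.03], [-0.037, 0.033], [-0.034, 0.036], [-0.031, 0.039], [-0.028, 0.041], [-0.025, 0.043], [-0.021, 0.045], [-0.018, 0.047], [-0.014, 0.048], [-0.01, 0.049], [-0.006, 0.05], [-0.002, 0.05], [0.002, 0.05], [0.006, 0.05], [0.009, 0.049], [0.013, 0.048], [0.017, 0.047], [0.021, 0.045], [0.024, 0.044], [0.028, 0.042], [0.031, 0.039], [0.034, 0.037]] 0.03935185185185185
```

```bash
python3 -m handwheel '[{"x":-0.044,"y":0.024,"z":0,"ax":0,"ay":0,"az":-0.04},{"x":-0.042,"y":0.027,"z":0,"ax":0,"ay":0,"az":-0.04},{"x":-0.04,"y":0.03,"z":0,"ax":0,"ay":0,"az":-0.04},{"x":-0.037,"y":0.033,"z":0,"ax":0,"ay":0,"az":-0.04},{"x":-0.034,"y":0.036,"z":0,"ax":0,"ay":0,"az":-0.04},{"x":-0.031,"y":0.039,"z":0,"ax":0,"ay":0,"az":-0.04},{"x":-0.028,"y":0.041,"z":0,"ax":0,"ay":0,"az":-0.04},{"x":-0.025,"y":0.043,"z":0,"ax":0,"ay":0,"az":-0.04}]' -0.4
python3 -m handwheel '[{"x":-0.021,"y":0.045,"z":0,"ax":0,"ay":0,"az":-0.04},{"x":-0.018,"y":0.047,"z":0,"ax":0,"ay":0,"az":-0.04},{"x":-0.014,"y":0.048,"z":0,"ax":0,"ay":0,"az":-0.04},{"x":-0.01,"y":0.049,"z":0,"ax":0,"ay":0,"az":-0.04},{"x":-0.006,"y":0.05,"z":0,"ax":0,"ay":0,"az":-0.04},{"x":-0.002,"y":0.05,"z":0,"ax":0,"ay":0,"az":-0.04},{"x":0.002,"y":0.05,"z":0,"ax":0,"ay":0,"az":-0.04},{"x":0.006,"y":0.05,"z":0,"ax":0,"ay":0,"az":-0.04}]' -0.4
python3 -m handwheel '[{"x":0.009,"y":0.049,"z":0,"ax":0,"ay":0,"az":-0.04},{"x":0.013,"y":0.048,"z":0,"ax":0,"ay":0,"az":-0.04},{"x":0.017,"y":0.047,"z":0,"ax":0,"ay":0,"az":-0.04},{"x":0.021,"y":0.045,"z":0,"ax":0,"ay":0,"az":-0.04},{"x":0.024,"y":0.044,"z":0,"ax":0,"ay":0,"az":-0.04},{"x":0.02,"y":0.03,"z":0,"ax":0,"ay":0,"az":-0.03},{"x":0.014,"y":0.015,"z":0,"ax":0,"ay":0,"az":-0.02},{"x":0,"y":0,"z":0,"ax":0,"ay":0,"az":0}]' -0.4
python3 - <<'E'
from h import *
im,p=snap('wrist','w10'); st()
q=arm.read_state()['position'][:2]-np.array([516,-292.5]); print(np.hypot(*q),np.degrees(np.arctan2(q[1],q[0])))
E
```

```text
clock: 32.8
position: [403.5, -351.7, 75.1]
ee_rot: [0.996, 0.094, -0.0, 0.0]
contact_force: [-1.2, -2.4, -0.3]
gripper_width: 25.6
grasp_force: 0.9
clock: 33.6
position: [390.4, -273.3, 74.8]
ee_rot: [0.988, -0.156, -0.001, 0.0]
contact_force: [-1.7, 0.1, -0.1]
gripper_width: 25.5
grasp_force: 0.8
clock: 34.4
position: [415.3, -217.8, 75.0]
ee_rot: [0.939, -0.344, 0.0, 0.0]
contact_force: [1.4, -0.8, -0.1]
gripper_width: 25.6
grasp_force: 0.0
34.45 [ 415.2 -218.    75. ] [-0.646 -0.763 -0.   ] [-0.6  0.4  1.1] 25.5 0.0 [-0.14  0.31 -0.57  0.   -0.69  1.  ]
125.3688947240944 143.540024610682
```

```bash
python3 -m handwheel '[{"x":0.02,"y":0.025,"z":0,"ax":0,"ay":0,"az":-0.02},{"x":0.02,"y":0.025,"z":0,"ax":0,"ay":0,"az":-0.02},{"x":0.018,"y":0.023,"z":0,"ax":0,"ay":0,"az":-0.015},{"x":0,"y":0,"z":0,"ax":0,"ay":0,"az":0},{"x":0,"y":0,"z":0,"ax":0,"ay":0,"az":0},{"x":0,"y":0,"z":0,"ax":0,"ay":0,"az":0},{"x":0,"y":0,"z":0,"ax":0,"ay":0,"az":0},{"x":0,"y":0,"z":0,"ax":0,"ay":0,"az":0}]' -0.4
python3 -m handwheel '[{"x":0,"y":0,"z":0,"ax":0,"ay":0,"az":0},{"x":0,"y":0,"z":0,"ax":0,"ay":0,"az":0},{"x":0,"y":0,"z":0,"ax":0,"ay":0,"az":0},{"x":0,"y":0,"z":0,"ax":0,"ay":0,"az":0},{"x":0,"y":0,"z":0,"ax":0,"ay":0,"az":0},{"x":0,"y":0,"z":0,"ax":0,"ay":0,"az":0},{"x":0,"y":0,"z":0,"ax":0,"ay":0,"az":0},{"x":0,"y":0,"z":0,"ax":0,"ay":0,"az":0}]' -0.8
python3 -m handwheel '[{"x":0,"y":0,"z":0,"ax":0,"ay":0,"az":0},{"x":0,"y":0,"z":0,"ax":0,"ay":0,"az":0},{"x":0,"y":0,"z":0,"ax":0,"ay":0,"az":0},{"x":0,"y":0,"z":0,"ax":0,"ay":0,"az":0},{"x":0,"y":0,"z":0,"ax":0,"ay":0,"az":0},{"x":0,"y":0,"z":0,"ax":0,"ay":0,"az":0},{"x":0,"y":0,"z":0,"ax":0,"ay":0,"az":0},{"x":0,"y":0,"z":0,"ax":0,"ay":0,"az":0}]' 0
python3 - <<'E'
from h import *
st()
q=arm.read_state()['position'][:2]-np.array([516,-292.5]); print(np.hypot(*q),np.degrees(np.arctan2(q[1],q[0])))
E
```

```text
clock: 35.25
position: [426.4, -203.6, 74.9]
ee_rot: [0.923, -0.385, 0.0, -0.0]
contact_force: [0.4, -0.1, 0.4]
gripper_width: 25.7
grasp_force: 0.0
clock: 36.05
position: [426.3, -203.4, 75.0]
ee_rot: [0.923, -0.385, -0.0, 0.0]
contact_force: [-3.1, 0.8, 5.9]
gripper_width: 11.4
grasp_force: 58.5
clock: 36.85
position: [426.5, -203.5, 74.9]
ee_rot: [0.923, -0.385, 0.0, 0.0]
contact_force: [-0.5, -0.3, -0.2]
gripper_width: 42.7
grasp_force: 0.0
36.85 [ 426.5 -203.5   74.9] [-0.711 -0.704  0.   ] [-0.5 -0.3 -0.2] 42.7 0.0 [-0.1   0.32 -0.56  0.   -0.69  0.88]
126.21061672224847 135.13870860546058
```

The spout is square. I'll rise, shut the fingers and check the pump head by mask.

```bash
python3 -m handwheel '[{"x":0,"y":0,"z":0.2,"ax":0,"ay":0,"az":0},{"x":0,"y":0,"z":0.22,"ax":0,"ay":0,"az":0},{"x":0,"y":0,"z":0.22,"ax":0,"ay":0,"az":0},{"x":0,"y":0,"z":0.22,"ax":0,"ay":0,"az":0},{"x":0,"y":0,"z":0.14,"ax":0,"ay":0,"az":0},{"x":0,"y":0,"z":0,"ax":0,"ay":0,"az":0},{"x":0,"y":0,"z":0,"ax":0,"ay":0,"az":0},{"x":0,"y":0,"z":0,"ax":0,"ay":0,"az":0}]' -1
python3 - <<'E'
from h import *
im,p=snap('wrist','w11'); st()
e=proj(p,[426,-292.5,197]); t=proj(p,[371,-292.5,187]); print('expect',e,t)
m=(im.max(2)<45).astype(np.uint8)
m[:, :]=cv2.morphologyEx(m,cv2.MORPH_OPEN,np.ones((3,3)))
n,l,s,c=cv2.connectedComponentsWithStats(m)
for i in range(1,n):
    if s[i,4]>150: print(s[i],c[i].round())
d=cv2.distanceTransform(m,cv2.DIST_L2,5); y,x=[int(k) for k in e[::-1]]; y0,x0=max(0,y-50),max(0,x-50); w=d[y0:y+50,x0:x+50]; k=np.unravel_index(w.argmax(),w.shape); print('disc',k[1]+x0,k[0]+y0,w.max(),plane(p,k[1]+x0,k[0]+y0,197))
E
```

```text
clock: 37.65
position: [425.7, -203.2, 273.6]
ee_rot: [0.923, -0.385, -0.001, 0.0]
contact_force: [-0.7, 0.4, -0.9]
gripper_width: 0.3
grasp_force: 0.0
37.7 [ 425.7 -203.3  273.4] [-0.711 -0.704  0.002] [-0.3  1.4  0.2] -0.3 0.0 [-0.1   0.09 -0.28 -0.   -1.21  0.88]
expect [377.6194489  123.21984401] [425.26102287 180.18381319]
[  0   1  71  66 345] [34. 34.]
[    0    45   107   218 10997] [ 34. 146.]
[ 72  67  47  43 219] [95. 88.]
[339 101  32  40 562] [352. 116.]
[386 140  42  47 512] [408. 164.]
[    0   258   558   162 39462] [276. 370.]
disc 350 113 8.5938 [ 442.90020068 -284.4460629   197.        ]
```

The spout tip is where expected, so the pump top is at (426,-292.5). I'll press it twice.

```bash
python3 -m handwheel '[{"x":0,"y":-0.15,"z":0,"ax":0,"ay":0,"az":0},{"x":0,"y":-0.15,"z":0,"ax":0,"ay":0,"az":0},{"x":0,"y":-0.147,"z":0,"ax":0,"ay":0,"az":0},{"x":0,"y":0,"z":-0.15,"ax":0,"ay":0,"az":0},{"x":0,"y":0,"z":-0.15,"ax":0,"ay":0,"az":0},{"x":0,"y":0,"z":-0.06,"ax":0,"ay":0,"az":0},{"x":0,"y":0,"z":0,"ax":0,"ay":0,"az":0},{"x":0,"y":0,"z":0,"ax":0,"ay":0,"az":0}]' -1
python3 -m handwheel '[{"x":0,"y":0,"z":-0.03,"ax":0,"ay":0,"az":0},{"x":0,"y":0,"z":-0.03,"ax":0,"ay":0,"az":0},{"x":0,"y":0,"z":-0.03,"ax":0,"ay":0,"az":0},{"x":0,"y":0,"z":-0.02,"ax":0,"ay":0,"az":0},{"x":0,"y":0,"z":0,"ax":0,"ay":0,"az":0},{"x":0,"y":0,"z":0,"ax":0,"ay":0,"az":0},{"x":0,"y":0,"z":0,"ax":0,"ay":0,"az":0},{"x":0,"y":0,"z":0,"ax":0,"ay":0,"az":0}]' -1
```

```text
clock: 38.5
position: [427.2, -293.1, 203.6]
ee_rot: [0.923, -0.385, 0.0, 0.0]
contact_force: [0.6, -0.0, 0.3]
gripper_width: 0.0
grasp_force: 0.0
clock: 39.3
position: [427.9, -293.3, 182.4]
ee_rot: [0.923, -0.385, 0.002, 0.0]
contact_force: [1.4, 1.1, 6.8]
gripper_width: -0.1
grasp_force: 3.3
```

```bash
python3 -m handwheel '[{"x":0,"y":0,"z":-0.02,"ax":0,"ay":0,"az":0},{"x":0,"y":0,"z":-0.018,"ax":0,"ay":0,"az":0},{"x":0,"y":0,"z":-0.007,"ax":0,"ay":0,"az":0},{"x":0,"y":0,"z":0,"ax":0,"ay":0,"az":0},{"x":0,"y":0,"z":0,"ax":0,"ay":0,"az":0},{"x":0,"y":0,"z":0,"ax":0,"ay":0,"az":0},{"x":0,"y":0,"z":0,"ax":0,"ay":0,"az":0},{"x":0,"y":0,"z":0,"ax":0,"ay":0,"az":0}]' -1
```

```text
clock: 40.1
position: [427.9, -294.0, 175.0]
ee_rot: [0.923, -0.384, 0.003, 0.001]
contact_force: [-1.8, 1.1, 12.4]
gripper_width: -0.1
grasp_force: 6.5
```

At the stop: 12.4 N at z 175. Next I'll let it up, press again and let it up.

```bash
python3 -m handwheel '[{"x":0,"y":0,"z":0.05,"ax":0,"ay":0,"az":0},{"x":0,"y":0,"z":0.05,"ax":0,"ay":0,"az":0},{"x":0,"y":0,"z":0.055,"ax":0,"ay":0,"az":0},{"x":0,"y":0,"z":0,"ax":0,"ay":0,"az":0},{"x":0,"y":0,"z":0,"ax":0,"ay":0,"az":0},{"x":0,"y":0,"z":0,"ax":0,"ay":0,"az":0},{"x":0,"y":0,"z":0,"ax":0,"ay":0,"az":0},{"x":0,"y":0,"z":0,"ax":0,"ay":0,"az":0}]' -1
python3 -m handwheel '[{"x":0,"y":0,"z":-0.03,"ax":0,"ay":0,"az":0},{"x":0,"y":0,"z":-0.04,"ax":0,"ay":0,"az":0},{"x":0,"y":0,"z":-0.04,"ax":0,"ay":0,"az":0},{"x":0,"y":0,"z":-0.03,"ax":0,"ay":0,"az":0},{"x":0,"y":0,"z":-0.018,"ax":0,"ay":0,"az":0},{"x":0,"y":0,"z":0,"ax":0,"ay":0,"az":0},{"x":0,"y":0,"z":0,"ax":0,"ay":0,"az":0},{"x":0,"y":0,"z":0,"ax":0,"ay":0,"az":0}]' -1
```

```text
clock: 40.9
position: [426.2, -292.7, 202.3]
ee_rot: [0.923, -0.385, -0.001, 0.0]
contact_force: [-0.5, 0.0, -0.1]
gripper_width: 0.1
grasp_force: 0.0
clock: 41.7
position: [427.1, -294.7, 174.9]
ee_rot: [0.923, -0.384, 0.002, 0.002]
contact_force: [-5.5, -1.7, 17.4]
gripper_width: 0.0
grasp_force: 9.1
```

```bash
python3 -m handwheel '[{"x":0,"y":0,"z":0.05,"ax":0,"ay":0,"az":0},{"x":0,"y":0,"z":0.05,"ax":0,"ay":0,"az":0},{"x":0,"y":0,"z":0.06,"ax":0,"ay":0,"az":0},{"x":0,"y":0,"z":0.15,"ax":0,"ay":0,"az":0},{"x":0,"y":0,"z":0.15,"ax":0,"ay":0,"az":0},{"x":0,"y":0,"z":0,"ax":0,"ay":0,"az":0},{"x":0,"y":0,"z":0,"ax":0,"ay":0,"az":0},{"x":0,"y":0,"z":0,"ax":0,"ay":0,"az":0}]' -1
python3 - <<'E'
from h import *
im,p=snap('side','s9'); st()
# spout/head check: black pixels vs prediction, and red cap position
t=proj(p,[371,-292.5,187]);h=proj(p,[426,-292.5,197]); print(t,h)
for X in np.linspace(371,426,6): u,v=proj(p,[X,-292.5,188]).astype(int); print(im[v,u],end=' ')
hsv=cv2.cvtColor(im,cv2.COLOR_RGB2HSV); m=((hsv[...,0]<6)|(hsv[...,0]>174))&(hsv[...,1]>180)&(hsv[...,2]>70)
n,l,s,c=cv2.connectedComponentsWithStats(m.astype(np.uint8))
for i in range(1,n):
    if s[i,4]>40: print(s[i],plane(p,*c[i],132))
E
```

```text
clock: 42.5
position: [425.7, -292.3, 261.7]
ee_rot: [0.923, -0.385, -0.002, -0.0]
contact_force: [0.1, 0.6, -1.0]
gripper_width: 0.0
grasp_force: 0.0
42.55 [ 425.7 -292.4  261.6] [-0.711 -0.704  0.001] [ 0.1  0.1 -0.4] -0.1 0.0 [-0.29  0.18 -0.2  -0.   -1.19  1.07]
[335.14003988 301.28344153] [357.3016672  285.52414178]
[100  80  54] [43 39 39] [72 59 45] [30 29 29] [22 24 26] [26 26 30] [291 124  15  10  91] [755.8437344  356.54547871 132.        ]
[244 146  26  12 107] [563.93528614 313.95409222 132.        ]
[445 264  44  43 641] [ 664.17320715 -388.33604815  132.        ]
```

Both strokes reached the stop. I'll clear the arm and check numerically that everything still stands.

```bash
python3 -m handwheel '[{"x":0,"y":0.15,"z":0.15,"ax":0,"ay":0,"az":0},{"x":0,"y":0.2,"z":0,"ax":0,"ay":0,"az":0},{"x":0,"y":0.2,"z":0,"ax":0,"ay":0,"az":0},{"x":0,"y":0.2,"z":0,"ax":0,"ay":0,"az":0},{"x":0,"y":0.2,"z":0,"ax":0,"ay":0,"az":0},{"x":0,"y":0.2,"z":0,"ax":0,"ay":0,"az":0},{"x":0,"y":0.2,"z":0,"ax":0,"ay":0,"az":0},{"x":0,"y":0,"z":0,"ax":0,"ay":0,"az":0}]' -1 | head -2
python3 - <<'E'
from h import *
A=np.array([516,-292.5]); th=np.radians(-109); M=np.array([[np.cos(th),-np.sin(th)],[np.sin(th),np.cos(th)]])
for cam in('side','scene'):
    im,p=snap(cam,cam+'_f'); hsv=cv2.cvtColor(im,cv2.COLOR_RGB2HSV)
    print(cam,'shift',)
    for n,q,z in[('red',(424.5,-293),138),('white',(580.5,-236),132),('knob',(478.5,-209.3),100),('stopper',(516,-292.5),186)]:
        x=A+M@(np.array(q)-A); u,v=proj(p,[*x,z]).round().astype(int); w=im[v-4:v+9,u-5:u+6].reshape(-1,3); print(n,x.round(),(u,v),np.median(w,0))
    hh=proj(p,[426,-292.5,197]).round().astype(int); print('pump top row',hh,[int(im[r,hh[0]].max()) for r in range(hh[1]-14,hh[1]+10)])
    m=((hsv[...,0]<8)|(hsv[...,0]>172))&(hsv[...,1]>150)&(hsv[...,2]>50)
    n,l,s,c=cv2.connectedComponentsWithStats(m.astype(np.uint8)); print([(s[i].tolist(),plane(p,*c[i],130).round()[:2].tolist()) for i in range(1,n) if s[i,4]>60])
E
```

```text
clock: 43.35
position: [426.1, -19.6, 292.4]
side shift
red [ 545. -206.] (np.int64(367), np.int64(254)) [224.  71.  41.]
white [ 548. -372.] (np.int64(423), np.int64(305)) [244. 240. 238.]
knob [ 607. -284.] (np.int64(407), np.int64(276)) [177. 119.  81.]
stopper [ 516. -292.] (np.int64(389), np.int64(270)) [187. 124.  64.]
pump top row [357 286] [164, 182, 185, 183, 181, 182, 183, 174, 98, 40, 31, 30, 31, 30, 31, 32, 30, 31, 32, 33, 30, 24, 22, 24]
[([293, 124, 13, 11, 73], [763.0, 353.0]), ([244, 146, 26, 12, 151], [562.0, 317.0]), ([355, 247, 20, 19, 247], [542.0, -204.0]), ([445, 264, 44, 43, 702], [667.0, -387.0])]
scene shift
red [ 545. -206.] (np.int64(346), np.int64(228)) [167.  65.  57.]
white [ 548. -372.] (np.int64(393), np.int64(252)) [229. 230. 228.]
knob [ 607. -284.] (np.int64(380), np.int64(243)) [173. 159. 150.]
stopper [ 516. -292.] (np.int64(363), np.int64(226)) [139. 100.  76.]
pump top row [340 233] [36, 39, 65, 128, 187, 210, 191, 209, 217, 216, 220, 204, 149, 74, 51, 52, 55, 51, 54, 48, 40, 44, 87, 146]
[([237, 188, 19, 8, 70], [487.0, 228.0]), ([337, 226, 16, 11, 80], [542.0, -210.0]), ([415, 235, 30, 37, 406], [614.0, -433.0])]
```

Red and white caps, knob, stopper and pump head are all where expected, so I'm handing in.

```bash
python3 -c "
from bench import arm
print(arm.job_done())"
```

```text
the job is handed in; nothing more can be done
None
```

The job is handed in, with no verdict returned: the two jars and one pot I found stand upright on the tray, the stopper is home, the spout points square to the front, and both pump strokes reached the stop.

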